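# Release the ratchet and shut the hood of the moisture analyser

### The job

The hood of the moisture analyser is propped open by a ratchet. Press the red pawl tab down until the pawl snaps over and stays clear of the teeth, then push the hood down past the teeth until it is fully shut, and take the hand away with the pawl still free. Only press and push: do not lift the hood wide open, and leave the sample pan, the bottle, the beaker and the tweezers where they stand.

Things in the scene. Friction and masses are not known exactly. Their poses are not given: they have to be found in the camera images.
- analyser: Moisture analyser, fixed: white and blue housing 340 mm long (x), 184 wide (y), 70 high. Origin on the bench under it, 190 mm behind its front end. Its own -x is the front, where the hood opens; +x the rear. A steel toothed quadrant and the red pawl stand outside the housing at y = -99 mm.
- hood (a joint): Hood angle, rad: 0 shut (hard stop), grows as its front rises, upper stop 1.05; starts at 0.52 to 0.86. Stiff hinge: stays where it is left; once the pawl is free, 2 to 6 N on the lug pushes it down. Teeth every 0.12 rad from 0.30 to 0.90: with the pawl engaged it sinks at most 0.12 to the next tooth and holds rigidly. The hood is a white dome, 170 mm wide, 48 high.
- hood_lug (a point): Middle of the upper face of the blue push lug at the hood's front: flat plate 62 mm wide, 8 thick, out 37 mm from the dome. 208 mm from the hinge line along the hood, 12 above it square to that; turns about the hinge. Shut: x = -148, z = 102 mm in the analyser's frame. Axes: z out of the upper face, x to the hinge. The dome wall is 18 mm behind the point and 36 above it.
- pawl (a joint): Angle of the red pawl, rad: 0 engaged in the teeth, 0.45 fully free (stop). An over-centre spring throws it back to 0 if let go below 0.20, and on to 0.45, where it stays, once past 0.20. It may start at up to about 0.06, riding on a tooth.
- pawl_tab (a point): Middle of the upper face of the pawl's red press tab, a flat pad 40 mm long (analyser's x), 36 wide, 8 thick. Pawl at 0: x = 174, y = -111, z = 60 mm in the analyser's frame. Pressed straight down with 3 to 8 N it sinks about 26 mm to its stop, tilting by 0.45 rad, rear edge lowest; its pivot is 56 mm nearer the front and 20 lower. Axes: the pawl's, z out of the face.
- pan: Bystander, loose: round aluminium sample pan, 88 mm across, 10 mm high, with a white filter pad, lying on the analyser under the hood. Origin: centre of its underside. It clears the shut hood.
- reagent: Bystander, loose: closed brown glass bottle, 68 mm across, 150 mm high, upright on the bench. Origin: centre of its underside.
- beaker: Bystander, loose: open glass beaker, 68 mm across, 85 mm high, upright on the bench. Origin: centre of its underside.
- tweezers: Bystander, loose: green plastic tweezers 140 mm long (along their x), 10 mm high, lying on the bench. Origin: on the bench under their middle.
- hood_hinge (a point): Point on the hood's hinge line, mid-width: x = 60, y = 0, z = 90 mm in the analyser's frame. The hinge line runs along the analyser's y. Axes are the analyser's.

How it is judged:
On the way, in this order (a step that is already met when the one before it is completed fails the run):
1. the pawl is pressed free while the hood is still up (value of joint pawl above 0.36 rad and value of joint hood above 0.35 rad), for 0.2 s.
2. the hood is pushed shut past the teeth (value of joint hood below 0.04 rad), for 0.2 s.
At the end, for the whole second after the job is handed in: Hood shut to within 0.04 rad (8 mm at the lug), pawl still free (above 0.36 rad), the pan within 15 mm and the other three things within 30 mm of where they began (value of joint hood below 0.04 rad and value of joint pawl above 0.36 rad and distance of pan from where it was at the start of the episode below 0.015 m and distance of each of reagent, beaker, tweezers from where it was at the start of the episode below 0.03 m); the robot touches nothing.
It fails at once if the hood is lifted wide open (value of joint hood above 0.98 rad).
It fails at once if the sample pan is shifted or lifted (distance of pan from where it was at the start of the episode above 0.015 m).
It fails at once if a bystander is pushed away, lifted or carried (distance of any of reagent, beaker, tweezers from where it was at the start of the episode above 0.03 m).
It fails at once if the bottle or the beaker is knocked over (angle between any of reagent, beaker's own z axis and vertical above 0.5 rad).
It also fails if it takes over 45 s, if anything falls off the work surface, if the arm or the gripper's body presses on something with over 40 N, if the wrist force passes 120 N, or if a joint passes its speed limit or range.

### The arm

A 6-joint arm with a two-finger parallel gripper is mounted at the origin on the work surface. World frame = base frame: x ahead of the robot, y to its left, z up, the work surface at z = 0. Lengths are in m, angles in rad, forces in N, time in s.
With the tool pointing down it reaches from about 0.25 to 0.775 m from the base axis. Payload 4 kg.
Tool frame: the origin (TCP) lies at the very end of the fingers, on their centre line; the grasp point (between the pads) lies 19 mm behind it; x points along the fingers, y is the direction in which the jaws open and shut, and the axes are right-handed (so a half turn about x gives the same grasp; the last joint's range is limited). The gripper opens to 94 mm and grips with 3 to 60 N. Pads are 16 mm wide; open, the fingers measure 119 mm over their backs; the gripper's body (75 mm by 177 mm) begins 78 mm behind the grasp point.
Start: joints at [-1.253, 0.087, 1.371, -0, 1.684, -0.103], TCP at [0.225, -0.502, 0.206] pointing down, gripper open.
Joint ranges: [-3.1, 3.1], [-0.76, 2.03], [0.27, 2.55], [-1.08, 4.22], [0.17, 2.65], [-2.57, 2.57]. Speed limits (rad/s): [2.79, 2.79, 3.14, 3.14, 3.14, 3.14].

### API

Orientations are given as [roll, pitch, yaw] about the fixed x, y, z axes, in that order (R = Rz(yaw) Ry(pitch) Rx(roll)).
In Python, from bench import robot gives the robot as it stands.
- The arm moves only by the tool carry_out, never from a script. Its argument "targets" is a list of rows, each a list of 5 numbers: the closure, from 0 (fully open) to 1 (shut), then the shift along the tool's x, y, z in cm, then the turn about the tool's x in degrees. In form: [[fingers, tx, ty, tz, turn], ...]. A call has 1 to 20 rows; each row shifts and turns the commanded pose from where the row before left it, along the tool's axes as they then stand; what a row does not reach is not made up. A row lasts 1/10 s, in which the tool goes at most 50 mm and 8.59 degrees, less where a joint would pass 70% of its speed; a pose out of reach is approached as far as the arm can. A call is refused whole if a number of a shift passes 5 or a number of a turn 8.59, either way. A call with a gripper value outside its range is refused whole. The fingers move at their own pace and stop on an object; the grip force is fixed at half the most. Time passes only in rows, so rows that do not move let the fingers close. It gives the time, the measured TCP pose, the force and the opening at its end, in the units of the state.
- robot.get_obs(): the state, without advancing time (a new reading comes with each control period).
- robot.snapshot(name): name is "scene" or "top"; returns a dict with "image" (400x640x3 uint8, red, green, blue), "camera_matrix" (3x3 intrinsics, pixels), "distortion" ([k1, k2, p1, p2, k3] as OpenCV has them; the pictures are not rectified), "pose" (4x4, takes a point from camera to world coordinates). Camera axes: x right, y up, looking along -z (the intrinsics and any distortion apply to the point x, -y, -z); pixel columns grow to the right and rows downward; lengths in m; the calibration is good to about 2 mm. A picture is of the moment at which its call begins. There is no depth.
- robot.close_job(): hands the job in, once; it reports no verdict.
The state is a dict: "time": time; "joint_positions": joint angles; "qvel": joint speeds; "joint_torque": joint torques, N m; "tool_pos": TCP position; "ee_rot": TCP orientation; "wrist_force": force on the tool from outside, world axes, zero at the start; "wrist_torque": the same for the moment, N m; "width": finger opening in m.
Only numpy, scipy, OpenCV 4.12 (cv2) and the standard library are available. Lean on these libraries where they do the work, as an engineer would, in place of code of your own. Each camera call takes 0.05 s, during which the arm holds its last target. There are 200 camera calls.

## Working session

There is one attempt and no reset: what is moved stays moved. The work goes in short steps, Python scripts to look and compute and a tool call to move; the robot and the scene stay as the last step left them, time stands still between calls to the robot, and variables do not carry over. Pictures are saved under pics/ and viewed, about 8 in all and at most 12, crops included, and the job is handed in when it is done.

Besides the shell and the picture viewer there is one more tool, called after ">>>" as name(argument=value, ...), one argument or row to a line, values as JSON. carry_out: Moves the arm, as the interface text tells. Its arguments: {"type":"object","properties":{"targets":{"type":"array","items":{"type":"array","items":{"type":"number"}}}},"required":["targets"]}

```bash
mkdir -p pics; ls
python3 - <<'E'
from bench import robot
import cv2,json,numpy as np
o=robot.get_obs();print(o)
for n in("scene","top"):
    s=robot.snapshot(n);cv2.imwrite(f"pics/{n}0.png",s["image"][:,:,::-1])
    print(n,s["camera_matrix"],s["distortion"],s["pose"])
    np.savez(f"pics/{n}0.npz",**s)
E
```

```text
pics
{'time': 0.0, 'joint_positions': array([-1.25309034e+00,  8.79568079e-02,  1.37223082e+00,  1.84111669e-05,
        1.68355309e+00, -1.03109216e-01]), 'qvel': array([-8.14814675e-04, -7.70445254e-05,  8.50171474e-04,  1.16365093e-03,
        1.93102918e-03, -1.48013065e-04]), 'joint_torque': array([ 6.44188058e-04, -3.40183568e+01, -3.02424109e+01,  7.16948742e-02,
        3.28317506e-02, -1.72288233e-04]), 'tool_pos': array([ 0.22450924, -0.50151437,  0.20431505]), 'ee_rot': array([-1.682424  ,  1.56864818,  1.87998592]), 'wrist_force': array([0.21776121, 0.54222525, 0.25581399]), 'wrist_torque': array([-0.01139473, -0.03244925,  0.038589  ]), 'width': 0.09372829478317965}
scene [[378.49873045   0.         325.48578018]
 [  0.         378.49873045 204.16896744]
 [  0.           0.           1.        ]] [-0.01616613  0.          0.          0.          0.        ] [[ 0.99995318 -0.0025521   0.00933393  0.58337605]
 [ 0.00809812  0.74871282 -0.66284503 -0.6764502 ]
 [-0.00529679  0.66288958  0.74869844  0.87571886]
 [ 0.          0.          0.          1.        ]]
top [[383.96534304   0.         324.94063165]
 [  0.         383.96534304 198.9477436 ]
 [  0.           0.           1.        ]] [-0.008229  0.        0.        0.        0.      ] [[ 0.0272301   0.98012841 -0.19648621  0.3864287 ]
 [-0.99930085  0.03172762  0.01977785  0.00548844]
 [ 0.02561887  0.19581028  0.9803071   0.99023874]
 [ 0.          0.          0.          1.        ]]
```

View pics/scene0.png

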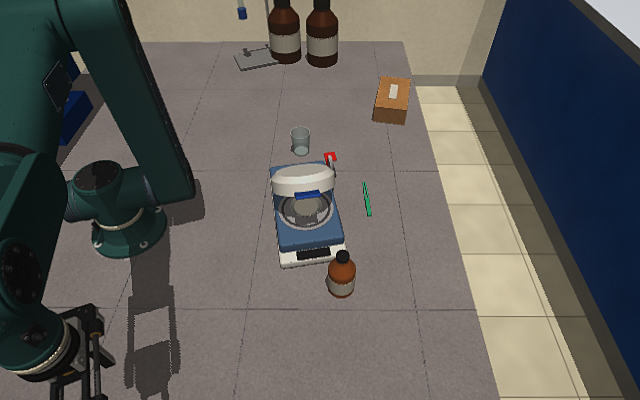

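View pics/top0.png

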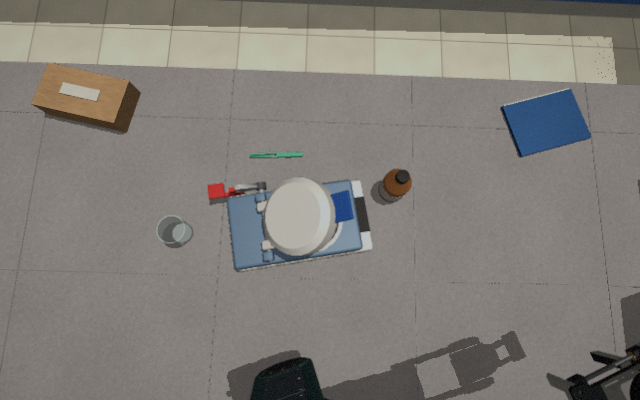

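The analyser's front points toward world -y and the tab is at the far +x/+y side. The red tab is at top (216,191) and scene (330,157); the lug is at top (343,207) and scene (307,195). I'll zoom in on both.

```bash
cat > h.py <<'E'
import cv2,numpy as np
from bench import robot
def ray(s,px):
    u=cv2.undistortPoints(np.array([[px]],float),s["camera_matrix"],s["distortion"])[0,0]
    P=s["pose"];return P[:3,3],P[:3,:3]@np.array([u[0],-u[1],-1])
def plane(s,px,z):
    o,d=ray(s,px);return o+d*(z-o[2])/d[2]
def tri(s1,p1,s2,p2):
    (a,d),(b,e)=ray(s1,p1),ray(s2,p2)
    t=np.linalg.lstsq(np.stack([d,-e],1),b-a,rcond=None)[0]
    q,r=a+d*t[0],b+e*t[1];return (q+r)/2,np.linalg.norm(q-r)
def proj(s,X):
    P=s["pose"];c=P[:3,:3].T@(np.array(X)-P[:3,3])
    return cv2.projectPoints(np.array([[c[0],-c[1],-c[2]]]),np.zeros(3),np.zeros(3),s["camera_matrix"],s["distortion"])[0].ravel()
def crop(s,box,f):
    x0,y0,x1,y1=box;return cv2.resize(s["image"][y0:y1,x0:x1,::-1],None,fx=f,fy=f,interpolation=cv2.INTER_CUBIC)
E
python3 - <<'E'
from h import *
S=np.load("pics/scene0.npz");T=np.load("pics/top0.npz")
a=crop(T,(200,170,380,280),4);b=crop(S,(260,140,360,275),4)
cv2.imwrite("pics/c1.png",a);cv2.imwrite("pics/c2.png",b)
E
```

```text
(no output)
```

View pics/c1.png

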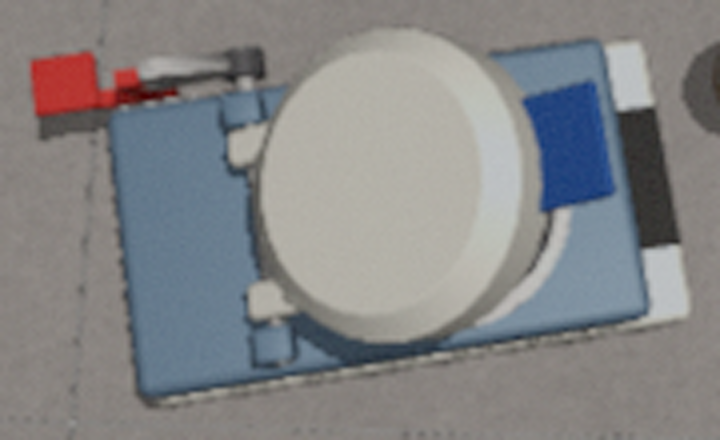

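View pics/c2.png

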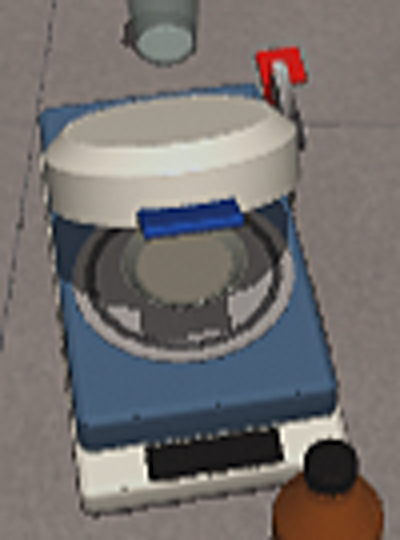

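```bash
cat > geo.py <<'E'
from h import *
S=np.load("pics/scene0.npz");T=np.load("pics/top0.npz")
f=lambda x,y:(200+x/4-.4,170+y/4-.4)
g=lambda x,y:(260+x/4-.4,140+y/4-.4)
E
python3 - <<'E'
from geo import *
from scipy.optimize import minimize_scalar
c={k:plane(T,f(*p),.07) for k,p in dict(rR=(110,112),rL=(140,395),fR=(603,42),fL=(648,312)).items()}
for k,v in c.items():print(k,v.round(4))
for a,b in(("fR","rR"),("fL","rL"),("rL","rR"),("fL","fR")):
    d=c[b]-c[a];print(a,b,np.linalg.norm(d),np.degrees(np.arctan2(d[1],d[0])))
tab=tri(T,f(66,84),S,g(281,66));print("tab",tab)
print("tab plane .06",plane(T,f(66,84),.06))
yaw=np.mean([np.arctan2(*(c[b]-c[a])[[1,0]]) for a,b in(("fR","rR"),("fL","rL"))]+[np.arctan2(*(c[b]-c[a])[[1,0]])+np.pi/2 for a,b in(("rL","rR"),("fL","fR"))])
ex=np.array([np.cos(yaw),np.sin(yaw),0]);ey=np.array([-ex[1],ex[0],0])
o1=(c["rR"]+c["rL"])/2-.15*ex;o1[2]=0
o2=plane(T,f(66,84),.06)-.174*ex+.111*ey;o2[2]=0
print("yaw",np.degrees(yaw),o1,o2)
o=o1
def lug(h,along,up,y=0):
    return o+ex*(.06-along*np.cos(h)+up*np.sin(h))+ey*y+np.array([0,0,.09+along*np.sin(h)+up*np.cos(h)])
for s,p,al,up in((T,f(605,138),.227,.012),(S,g(189,206),.227,.012),(S,g(194,229),.227,.004)):
    r=minimize_scalar(lambda h:np.linalg.norm(proj(s,lug(h,al,up))-p),bounds=(.3,1),method="bounded");print(r.x,r.fun)
for n,p,z in(("reagent top",(402,177),.15),("beaker",(172,230),.04),("tweez",(276,155),.005)):print(n,plane(T,p,z).round(3))
E
```

```text
rR [0.5665 0.2249 0.07  ]
rL [0.3979 0.1944 0.07  ]
fR [ 0.6204 -0.0746  0.07  ]
fL [ 0.4551 -0.1039  0.07  ]
fR rR 0.3043174313448193 100.20504010815331
fL rL 0.3037882766640515 100.85237367253438
rL rR 0.1713015616412585 10.243770863361483
fL fR 0.16786992235239545 10.057338804559967
tab (array([0.5856262 , 0.25609803, 0.05816408]), np.float64(0.00011965451923520479))
tab plane .06 [0.58517449 0.25558666 0.06      ]
yaw 100.33963086215229 [0.50915279 0.06208633 0.        ] [0.507207   0.06448964 0.        ]
0.5472386195790283 0.01921186624530868
0.5822419514468107 0.20267524969359949
0.5545020649024841 0.37974401989873885
reagent top [ 0.611 -0.185  0.15 ]
beaker [0.487 0.361 0.04 ]
tweez [0.699 0.12  0.005]
```

```bash
cat > st.py <<'E'
from h import *
from scipy.spatial.transform import Rotation as R
def tool():
    o=robot.get_obs();return o,R.from_euler("xyz",o["ee_rot"]).as_matrix()
def report(*tg):
    o,M=tool();print("t",o["time"],"tcp",o["tool_pos"].round(4),"F",o["wrist_force"].round(2),"q",o["joint_positions"].round(2),"w",o["width"])
    print(M.round(3));print("yaw of y",np.degrees(np.arctan2(M[1,1],M[0,1])).round(2))
    p=o["tool_pos"]
    for t in tg:
        print(t,"tool cm",(M.T@(np.array(t)-p)*100).round(2))
E
python3 - <<'E'
from st import *
report((.585,.256,.25))
E
```

```text
t 0.1 tcp [ 0.2245 -0.5016  0.2044] F [-0.56 -0.3   0.63] q [-1.25  0.09  1.37 -0.    1.68 -0.1 ] w 0.09401923927837857
[[-0.001  0.408 -0.913]
 [ 0.002 -0.913 -0.408]
 [-1.    -0.002 -0.   ]]
yaw of y -65.89
(0.585, 0.256, 0.25) tool cm [ -4.44 -54.43 -63.85]
```

>>> carry_out(
  targets=[
    [1,-4,0,0,-8.47],
    [1,-4,0,0,-8.47],
    [1,-4,0,0,-8.47],
    [1,-4,0,0,-8.47],
    [1,0,0,0,-8.47],
    [1,0,0,0,-8.47],
    [1,0,0,0,-8.47],
    [1,0,0,0,-8.47],
    [1,0,0,0,-8.47],
  ],
)

```text
time: 1.0
tool_pos: [0.2246, -0.502, 0.3648]
ee_rot: [-2.994, 1.57, 1.905]
wrist_force: [-0.1, -0.3, -0.1]
width: 0.0257
```

>>> carry_out(
  targets=[
    [1,0,2.45,-3.4,0],
    [1,0,2.45,-3.4,0],
    [1,0,2.45,-3.4,0],
    [1,0,2.45,-3.4,0],
    [1,0,2.45,-3.4,0],
    [1,0,2.45,-3.4,0],
    [1,0,2.45,-3.4,0],
    [1,0,2.45,-3.4,0],
    [1,0,2.45,-3.4,0],
    [1,0,2.45,-3.4,0],
    [1,0,2.45,-3.4,0],
    [1,0,2.45,-3.4,0],
    [1,0,2.45,-3.4,0],
    [1,0,2.45,-3.4,0],
    [1,0,2.45,-3.4,0],
    [1,0,2.45,-3.4,0],
    [1,0,2.45,-3.4,0],
    [1,0,2.45,-3.4,0],
    [1,0,2.45,-3.4,0],
    [1,0,2.45,-3.4,0],
  ],
)

```text
time: 3.0
tool_pos: [0.585, 0.2565, 0.3647]
ee_rot: [-1.236, 1.57, -2.626]
wrist_force: [0.5, -0.6, 0.1]
width: 0.0003
```

Run:
```python
from st import *
report((.585,.256,.08))
```

```text
t 3.0 tcp [0.585  0.2565 0.3647] F [ 0.48 -0.56  0.12] q [ 0.32  0.33  0.77 -0.    2.05  0.14] w 0.000320819367994861
[[-0.001  0.984  0.18 ]
 [-0.001  0.18  -0.984]
 [-1.    -0.001  0.   ]]
yaw of y 10.35
(0.585, 0.256, 0.08) tool cm [2.847e+01 2.000e-02 4.000e-02]
```

>>> carry_out(
  targets=[
    [1,4,0,0,0],
    [1,4,0,0,0],
    [1,4,0,0,0],
    [1,4,0,0,0],
    [1,4,0,0,0],
    [1,4,0,0,0],
    [1,3,0,0,0],
    [1,1,0,0,0],
    [1,0,0,0,0],
    [1,0,0,0,0],
  ],
)

```text
time: 4.0
tool_pos: [0.5857, 0.2552, 0.0872]
ee_rot: [1.688, 1.568, 0.298]
wrist_force: [0.1, 0.5, -0.2]
width: 0.0004
```

Run:
```python
from st import *
report((.585,.256,.06))
S=robot.snapshot("scene");T=robot.snapshot("top")
a=crop(T,(180,150,320,270),4);b=crop(S,(280,110,365,230),4)
cv2.imwrite("pics/c3.png",np.hstack([cv2.resize(a,(480,411)),cv2.resize(b,(291,411))]))
```

```text
t 4.0 tcp [0.5857 0.2552 0.0872] F [ 0.09  0.5  -0.15] q [ 0.32  0.33  1.32 -0.    1.49  0.14] w 0.0004423549233477847
[[ 0.003  0.984  0.179]
 [ 0.001  0.179 -0.984]
 [-1.     0.003 -0.   ]]
yaw of y 10.34
(0.585, 0.256, 0.06) tool cm [ 2.72 -0.06 -0.09]
```

View pics/c3.png

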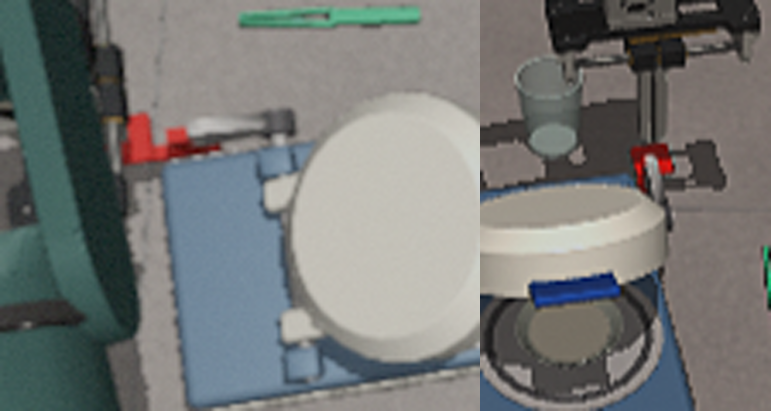

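The closed fingers stand right over the red tab (scene crop (652,155)), and nothing else is near them. I'll press down.

>>> carry_out(
  targets=[
    [1,0.8,0,0,0],
    [1,0.8,0,0,0],
    [1,0.6,0,0,0],
    [1,0.4,0,0,0],
    [1,0.4,0,0,0],
    [1,0,0,0,0],
  ],
)

```text
time: 4.7
tool_pos: [0.585, 0.2552, 0.0562]
ee_rot: [1.857, 1.569, 0.467]
wrist_force: [-0.2, 0.5, 0.7]
width: 0.0001
```

>>> carry_out(
  targets=[
    [1,0.4,0,0,0],
    [1,0.4,0,0,0],
    [1,0.4,0,0,0],
    [1,0,0,0,0],
  ],
)

```text
time: 5.1
tool_pos: [0.5837, 0.2544, 0.0415]
ee_rot: [-1.372, 1.568, -2.763]
wrist_force: [-0.2, -0.6, 0.4]
width: 0.0006
```

>>> carry_out(
  targets=[
    [1,0.4,0,0,0],
    [1,0,0,0,0],
    [1,0,0,0,0],
  ],
)

```text
time: 5.4
tool_pos: [0.5851, 0.2552, 0.0402]
ee_rot: [1.904, 1.569, 0.514]
wrist_force: [-0.4, -0.1, 2.5]
width: 0.0004
```

>>> carry_out(
  targets=[
    [1,-2,0,0,0],
    [1,-4,0,0,0],
    [1,-4,0,0,0],
    [1,-5,0,0,0],
    [1,-5,0,0,0],
    [1,-5,0,0,0],
    [1,-4,0,0,0],
    [1,0,0,5,0],
    [1,0,0,5,0],
    [1,0,0,5,0],
    [1,0,0,5,0],
    [1,0,0,0,0],
  ],
)

```text
time: 6.6
tool_pos: [0.6214, 0.0517, 0.3281]
ee_rot: [-0.641, 1.568, -2.04]
wrist_force: [0.1, 1.1, 0.3]
width: 0.0009
```

Run:
```python
from st import *
o=np.array([.508,.0635,0]);y=np.radians(100.34);ex=np.array([np.cos(y),np.sin(y),0])
def lug(h,al=.208,up=.012):return o+ex*(.06-al*np.cos(h)+up*np.sin(h))+np.array([0,0,.09+al*np.sin(h)+up*np.cos(h)])
for h in(.56,.4,.2,0,):print(h,lug(h).round(4))
L=lug(.56);report(L+[0,0,.03])
S=robot.snapshot("scene");np.savez("pics/scene1.npz",**S)
cv2.imwrite("pics/c4.png",crop(S,(260,100,360,240),5)[:600])
```

```text
0.56 [ 0.5277 -0.0446  0.2107]
0.4 [ 0.5308 -0.0613  0.1821]
0.2 [ 0.5334 -0.0757  0.1431]
0 [ 0.5346 -0.0821  0.102 ]
t 6.6 tcp [0.6214 0.0517 0.3281] F [0.1  1.12 0.31] q [-0.01  0.27  0.92 -0.    1.96 -0.18] w 0.00085535851945455
[[-0.001  0.985  0.171]
 [-0.003  0.171 -0.985]
 [-1.    -0.002  0.002]]
yaw of y 9.82
[ 0.52771774 -0.04457078  0.24065379] tool cm [  8.79 -10.86   7.87]
```

View pics/c4.png

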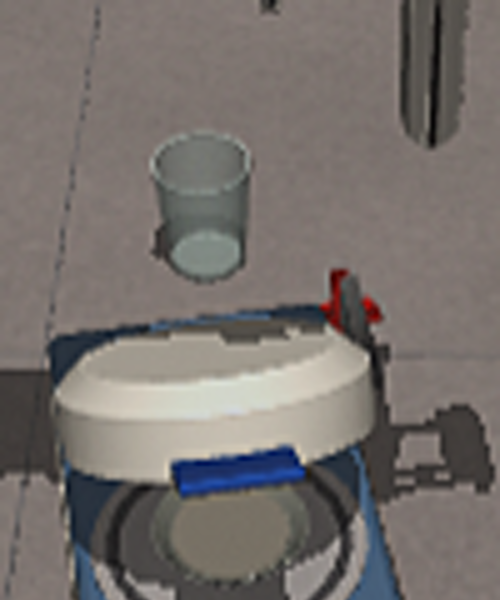

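The pawl has dropped: the tab moved about 6 px down to full-image (331,163), as expected for free. The hood is unmoved, with the lug edge at (307,191.6). Next I'll move over the lug.

>>> carry_out(
  targets=[
    [1,0,-3.6,2.6,0],
    [1,0,-3.6,2.6,0],
    [1,0,-3.6,2.6,0],
    [1,0,0,0.3,0],
    [1,3,0,0,0],
    [1,3,0,0,0],
    [1,2,0,0,0],
    [1,0,0,0,0],
  ],
)

```text
time: 7.45
tool_pos: [0.5276, -0.0391, 0.2455]
ee_rot: [-2.02, 1.564, 2.875]
wrist_force: [-1.4, -0.4, 0.0]
width: 0.0002
```

Run:
```python
from st import *
report((.5277,-.0446,.2107))
S=robot.snapshot("scene");T=robot.snapshot("top")
a=crop(T,(250,150,390,270),4);b=crop(S,(260,110,360,230),4)
cv2.imwrite("pics/c5.png",np.hstack([cv2.resize(a,(440,377)),cv2.resize(b,(314,377))]))
```

```text
t 7.45 tcp [ 0.5276 -0.0391  0.2455] F [-1.44 -0.42  0.03] q [-0.18  0.04  1.34  0.    1.77 -0.36] w 0.00020143588219843559
[[-0.007  0.983  0.182]
 [ 0.002  0.182 -0.983]
 [-1.    -0.007 -0.003]]
yaw of y 10.46
(0.5277, -0.0446, 0.2107) tool cm [ 3.48 -0.07  0.56]
```

View pics/c5.png

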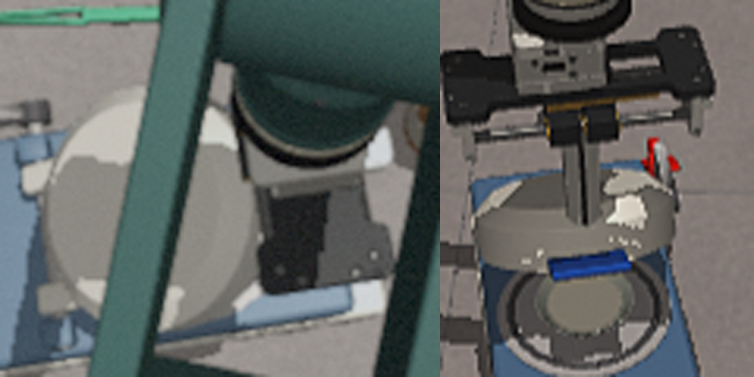

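The fingertip is centred above the lug (crop (585,222), lug at (590,265)) and needs to go about 8 mm further out. Then I'll go down slowly.

>>> carry_out(
  targets=[
    [1,0,0,0.8,0],
    [1,1,0,0,0],
    [1,1,0,0,0],
    [1,0.5,0,0,0],
    [1,0.5,0,0,0],
    [1,0,0,0,0],
  ],
)

```text
time: 8.15
tool_pos: [0.5297, -0.0487, 0.2183]
ee_rot: [-1.937, 1.569, 2.955]
wrist_force: [-0.0, -0.0, 0.9]
width: 0.0007
```

>>> carry_out(
  targets=[
    [1,0.5,0,0.1,0],
    [1,0.5,0,0.3,0],
    [1,0.5,0,0.3,0],
    [1,0,0,0,0],
  ],
)

```text
time: 8.55
tool_pos: [0.5319, -0.0561, 0.2042]
ee_rot: [1.018, 1.57, -0.373]
wrist_force: [0.6, 0.6, 2.2]
width: -0.0
```

>>> carry_out(
  targets=[
    [1,0.5,0,0.2,0],
    [1,0.5,0,0.2,0],
    [1,0.5,0,0.2,0],
    [1,0.5,0,0.2,0],
    [1,0.5,0,0.2,0],
    [1,0.5,0,0.15,0],
    [1,0.5,0,0.15,0],
    [1,0.5,0,0.15,0],
    [1,0.5,0,0.15,0],
    [1,0.5,0,0.1,0],
    [1,0,0,0,0],
  ],
)

```text
time: 9.65
tool_pos: [0.5339, -0.0722, 0.1531]
ee_rot: [-2.18, 1.568, 2.713]
wrist_force: [1.3, -0.4, 0.2]
width: 0.0004
```

Run:
```python
from st import *
report((.5334,-.0757,.1431),(.5346,-.0821,.102))
S=robot.snapshot("scene")
cv2.imwrite("pics/c6.png",crop(S,(260,110,360,270),3))
```

```text
t 9.65 tcp [ 0.5339 -0.0722  0.1531] F [ 1.26 -0.39  0.23] q [-0.24  0.08  1.48  0.    1.58 -0.42] w 0.0004316123895857087
[[-0.002  0.984  0.179]
 [ 0.001  0.179 -0.984]
 [-1.    -0.002 -0.001]]
yaw of y 10.33
(0.5334, -0.0757, 0.1431) tool cm [ 1.   -0.11  0.34]
(0.5346, -0.0821, 0.102) tool cm [ 5.11 -0.1   0.99]
```

View pics/c6.png

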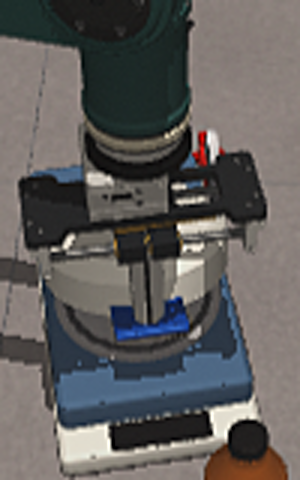

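The hood is coming down with the fingertip on the lug, at crop (150,322). I'll keep pushing.

>>> carry_out(
  targets=[
    [1,0.5,0,0.15,0],
    [1,0.5,0,0.15,0],
    [1,0.5,0,0.15,0],
    [1,0.5,0,0.15,0],
    [1,0.5,0,0.1,0],
    [1,0.5,0,0.1,0],
    [1,0.5,0,0.1,0],
    [1,0.5,0,0.05,0],
    [1,0.4,0,0,0],
    [1,0.3,0,0,0],
    [1,0,0,0,0],
  ],
)

```text
time: 10.8
tool_pos: [0.5363, -0.0824, 0.107]
ee_rot: [-0.225, 1.57, -1.616]
wrist_force: [-0.1, -0.2, -0.1]
width: 0.0004
```

>>> carry_out(
  targets=[
    [1,0.3,0,0,0],
    [1,0.2,0,0,0],
    [1,0,0,0,0],
  ],
)

```text
time: 11.1
tool_pos: [0.5363, -0.0822, 0.1023]
ee_rot: [-0.005, 1.57, -1.396]
wrist_force: [0.5, -0.9, 0.8]
width: 0.0003
```

>>> carry_out(
  targets=[
    [1,0.2,0,0,0],
    [1,0.1,0,0,0],
    [1,0,0,0,0],
  ],
)

```text
time: 11.4
tool_pos: [0.5365, -0.0822, 0.1021]
ee_rot: [0.643, 1.569, -0.747]
wrist_force: [-3.4, -0.3, 11.4]
width: 0.0
```

>>> carry_out(
  targets=[
    [1,0.2,0,0,0],
    [1,0,0,0,0],
    [1,0,0,0,0],
  ],
)

```text
time: 11.7
tool_pos: [0.5365, -0.0822, 0.102]
ee_rot: [0.789, 1.568, -0.601]
wrist_force: [-7.5, -0.5, 18.5]
width: 0.0005
```

Hard stop at z = 0.102, which is the shut height. I'll retreat straight up and check.

>>> carry_out(
  targets=[
    [1,-1,0,0,0],
    [1,-3,0,0,0],
    [1,-4,0,0,0],
    [1,-5,0,0,0],
    [1,-5,0,0,0],
    [1,-4,0,0,0],
    [1,0,-5,0,0],
    [1,0,-5,0,0],
    [1,0,-5,0,0],
    [1,0,-5,0,0],
    [1,0,0,0,0],
  ],
)

```text
time: 12.8
tool_pos: [0.3358, -0.1176, 0.3183]
ee_rot: [0.661, 1.569, -0.733]
wrist_force: [1.0, 0.1, 1.2]
width: 0.0008
```

Run:
```python
from st import *
report()
S=robot.snapshot("scene");T=robot.snapshot("top")
a=crop(T,(150,140,420,280),4);b=crop(S,(260,110,360,310),4)
cv2.imwrite("pics/c7.png",np.hstack([cv2.resize(a,(500,259)),cv2.resize(b,(259,518))[:259]])if 0 else np.hstack([np.vstack([cv2.resize(a,(500,259)),np.zeros((259,500,3),np.uint8)]),cv2.resize(b,(259,518))]))
```

```text
t 12.8 tcp [ 0.3358 -0.1176  0.3183] F [0.97 0.1  1.16] q [-0.5  -0.34  1.53 -0.    1.95 -0.67] w 0.0008240667969617618
[[ 0.002  0.984  0.176]
 [-0.001  0.176 -0.984]
 [-1.     0.001  0.002]]
yaw of y 10.14
```

View pics/c7.png

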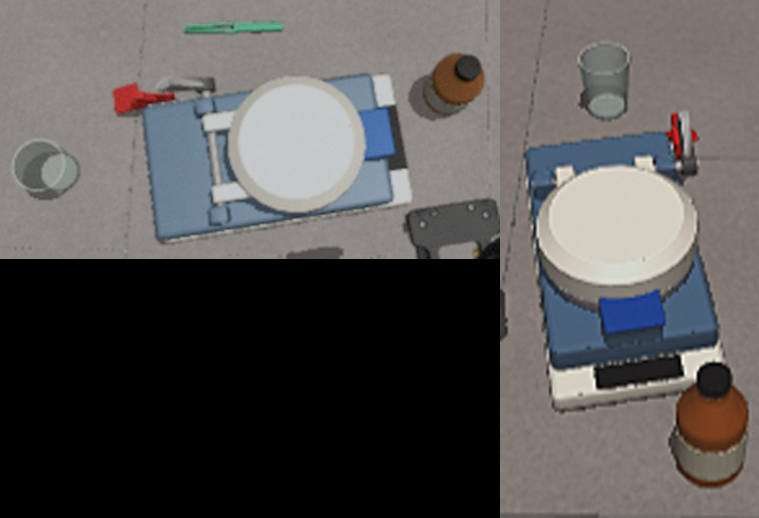

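The hood is shut, with the lug at top crop (378,135). The pawl is still tilted free at (128,98), the bystanders are where they stood, and the hand is clear.

```bash
python3 -c "
from bench import robot
print(robot.close_job())"
```

```text
the job is handed in; nothing more can be done
None
```

I pressed the pawl tab down with the closed fingers until it snapped over. Then I pushed the hood lug down along its arc to the hard stop and took the hand away. I handed the job in at about 13 s; no verdict is reported.

- **Hood:** the fingertip stopped on the lug at z = 0.102 m, which is the shut height. The wrist force rose to about 20 N there, and the last pictures show the hood shut.
- **Pawl:** the tab sits about 6 px lower in the scene view, which matches the free position, and it still looked free in the last pictures. I judged its angle from the pictures and did not measure it. A 2.5 N contact at the end of the press fits the fingers touching the tilted tab.
- **Bystanders:** by eye, the bottle, beaker and tweezers look unmoved. The pan is hidden under the shut hood, so I could not check it at the end.
- **Disagreements:** my estimates of the hood's starting angle ranged from 0.55 to 0.58 rad, and the two fixes of the analyser's position differed by about 3 mm. Neither mattered for the job.

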